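# Assemble the washed filter tower on its station

### The arm

A 6-joint arm with a two-finger parallel gripper is mounted at the origin on the work surface. World frame = base frame: x ahead of the robot, y to its left, z up, the work surface at z = 0. Lengths are in mm, angles in rad, forces in N, time in s.
With the tool pointing down it reaches from about 350 to 775 mm from the base axis. Payload 7.3 kg.
Tool frame: the origin (TCP) lies at the very end of the fingers, on their centre line; the grasp point (between the pads) lies 19 mm behind it; x points along the fingers, y is the direction in which the jaws open and shut, and the axes are right-handed (so a half turn about x gives the same grasp; the last joint's range is limited). The gripper opens to 92 mm and grips with 3 to 60 N. Pads are 19 mm wide; open, the fingers measure 130 mm over their backs; the gripper's body (75 mm by 190 mm) begins 47 mm behind the grasp point.
Start: joints at [-1.365, 0.342, 1.524, -0, 1.275, -0.146], TCP at [180.932, -492.86, 201.241] pointing down, gripper open.
Joint ranges: [-2.53, 2.53], [-0.77, 2.02], [0.04, 2.7], [-1, 4.14], [0.28, 2.66], [-3.11, 3.11]. Speed limits (rad/s): [2.57, 2.57, 3.14, 3.14, 3.14, 3.14].

### API

Orientations are given as [roll, pitch, yaw] about the fixed x, y, z axes, in that order (R = Rz(yaw) Ry(pitch) Rx(roll)).
In Python, from plant import bot gives the robot as it stands.
- The arm moves only by the tool step_arm, never from a script. Its argument "targets" is a list that holds one entry, the list of rows, each a list of 4 numbers: the shift along the tool's x, y, z in m, then the turn about the tool's x in degrees. A call has exactly 5 rows; each row is the pose to reach, as a shift and turn from the pose measured when the call began, along the tool's axes at that moment; what a row does not reach only later rows make up. A row lasts 1/12 s, in which the tool goes at most 41.7 mm and 7.16 degrees, less where a joint would pass 70% of its speed; a pose out of reach is approached as far as the arm can. A call with a gripper value outside its range is refused whole. "jaw" is the closure, from 0 (fully open) to 1 (shut), set as the call begins (left out, the last holds). The fingers move at their own pace and stop on an object; the grip force is fixed at half the most. Time passes only in rows, so rows that repeat a pose let the fingers close, or fill a call up. It gives the time, the measured TCP pose, the force and the opening at its end, in the units of the state.
- bot.get_obs(): the state, without advancing time (a new reading comes with each control period).
- bot.capture(name): name is "scene" or "side" or "wrist"; returns a dict with "color" (384x512x3 uint8, red, green, blue), "depth" (384x512 float32, mm along the optical axis (not along the pixel's ray), 0 where there is no reading), "fov_y" (degrees; the focal length in pixels is half the picture's height over the tangent of half this angle, whatever the lens; pixels are square), "cx", "cy" (the principal point, pixels), "dist_coeffs" ([k1, k2, p1, p2, k3] as OpenCV has them; the pictures are not rectified), "rvec" (rotation vector, rad) and "tvec" (3), from world to camera coordinates, as OpenCV has them. Camera axes: x right, y down, z forward; pixel columns grow to the right and rows downward; lengths in mm; the calibration is good to about 2 mm. A picture is of the moment at which its call begins.
- bot.close_job(): hands the job in, once; it reports no verdict.
The state is a dict: "time": time; "joint_positions": joint angles; "dq": joint speeds; "tau": joint torques, N m; "tool_pos": TCP position; "tcp_rot": TCP orientation; "contact_force": force on the tool from outside, world axes, zero at the start; "moment": the same for the moment, N m; "grip_width": finger opening in mm.
Only numpy, scipy, OpenCV 4.12 (cv2) and the standard library are available. Lean on these libraries where they do the work, as an engineer would, in place of code of your own. Each camera call takes 0.05 s, during which the arm holds its last target. There are 200 camera calls.

### The job

Assemble the washed filter tower upright on the filtration station, one part at a time from the bottom up: first the plain support base into the station's port, then the eared ring (its hooked ears let it out of its drying rack only straight up), then the open funnel, and last the lid on the funnel. Let go of each part once it is fully seated before fetching the next, set them down without dropping them, and leave the bottle, beaker, jar and tube stand where they are.

Things in the scene. Friction and masses are not known exactly. Their poses are not given: they have to be found in the camera images.
- port (a point): Centre of the mouth of the filtration station's port, on its rim, 45 mm above the bench; z up. The fixed station: dark steel disc (90 mm diameter, 14 mm high, with a stub and black tap at one side) carrying a steel post of 48 mm diameter. The post's top has a round recess, 39 mm diameter, 9 mm deep, that takes the support base's foot.
- support_mid (a point): Support base, loose, upright on the bench: metal cylinder, 46 mm high: foot (34 mm diameter, 8 mm high, chamfered) under a 52 mm body; in its top a 39 mm recess, 9 mm deep, floored by a white disc. No ears. Point: on its axis, 23 mm above its underside; z up. Seated (body on the port's rim), the point is 15 mm above the port's point. 0.18 kg.
- ring_mid (a point): Eared ring, loose, 38 mm high: 34 mm foot, 8 mm high, under a 56 mm metal body; in its top a 39 mm recess over a perforated plate. T-shaped ears along its own +-y (98 mm over the tips) hook between the rack's posts: lift 30 mm or more straight up. Grasp across its own x. Point: on its axis, 19 mm above its underside; z up. Seated (at any yaw) it is 34 mm above the support's point. 0.13 kg.
- funnel_mid (a point): Funnel, loose, upright: straight open steel cup, 60 mm outer diameter, 4 mm wall (mouth 52 mm), 60 mm high including a foot of 34 mm diameter, 8 mm high. Point: on its axis half-way up, 30 mm above its underside; z up. Seated, it is 41 mm above the ring's point. 0.16 kg.
- lid_knob (a point): Lid, loose, right way up: grey plastic disc (60 mm diameter, 6 mm thick) over a plug (47 mm diameter, 8 mm high) that enters the funnel's mouth; upright round knob, 18 mm diameter, 36 mm high, in the middle. Point: in the knob on its axis, 38 mm above the plug's underside, 12 mm below the knob's top, 24 mm above the disc; grasp here. Seated, it is 60 mm above the funnel's point. 0.06 kg.
- rack: Drying rack of the eared ring, fixed: white plastic plate 64 x 104 x 6 mm with four posts (8 x 9 mm) rising to 36 mm above the bench, a pair at either end of its y axis. Origin at the centre of its underside. The ring starts standing on its plate, on its axis, with the same x and y axes.
- bottle_mid (a point): Bystander: white plastic bottle, 58 mm diameter, 135 mm high, loose, upright. The point is half-way up its axis.
- beaker_mid (a point): Bystander: clear glass beaker, 68 mm across the mouth, 85 mm high, loose, empty. The point is half-way up its axis.
- jar_mid (a point): Bystander: small glass jar with a red cap, 48 mm diameter, 55 mm high, loose. The point is half-way up its axis.
- tubestand_mid (a point): Bystander: sample tube with a light blue cap (32 mm) standing in a light blue block 50 x 50 x 30 mm, one loose thing, 117 mm high in all. The point is half-way up its axis.
Things that resemble listed ones, but are neither listed nor needed, are in the scene too. What is shaped like the part that bears ring_mid but pink is not meant.

How it is judged:
By the outcome, as a careful person would: the job done as asked, in the order asked, and still so for the second after the job is handed in, with the robot touching nothing.
It also fails if it takes over 128 s, if anything falls off the work surface, if the arm or the gripper's body presses on something with over 40 N, if the wrist force passes 120 N, or if a joint passes its speed limit or range.

## Working session

There is one attempt and no reset: what is moved stays moved. The work goes in short steps, Python scripts to look and compute and a tool call to move; the robot and the scene stay as the last step left them, time stands still between calls to the robot, and variables do not carry over. Pictures are saved under pics/ and viewed, about 12 in all and at most 16, crops included, and the job is handed in when it is done.

Besides the shell and the picture viewer there is one more tool, called after ">>>" as a command line: name --argument value ..., lists and objects as JSON in quotes. step_arm: Moves the arm, as the interface text tells. Its arguments: {"type":"object","properties":{"targets":{"type":"array","items":{"type":"array","items":{"type":"array","items":{"type":"number"}}}},"jaw":{"type":"number"}},"required":["targets"]}

```bash
mkdir -p pics
cat > h.py <<'E'
import numpy as np, cv2
from plant import bot
from scipy.spatial.transform import Rotation as R
def cap(n):
    c=bot.capture(n); h,w=c['depth'].shape
    f=h/2/np.tan(np.radians(c['fov_y'])/2)
    c['K']=np.array([[f,0,c['cx']],[0,f,c['cy']],[0,0,1.]])
    c['Rm']=cv2.Rodrigues(np.array(c['rvec'],float))[0]; c['t']=np.array(c['tvec'],float).ravel()
    return c
def cloud(c):
    h,w=c['depth'].shape
    u,v=np.meshgrid(np.arange(w),np.arange(h))
    p=cv2.undistortPoints(np.stack([u,v],-1).reshape(-1,1,2).astype(float),c['K'],np.array(c['dist_coeffs'],float)).reshape(h,w,2)
    d=c['depth'][...,None].astype(float)
    X=np.concatenate([p*d,d],-1)
    X=(X-c['t'])@c['Rm']
    X[c['depth']<=0]=np.nan
    return X
def save(c,n,box=None,s=1):
    im=c['color'][...,::-1]
    if box: im=im[box[1]:box[3],box[0]:box[2]]
    if s!=1: im=cv2.resize(im,None,fx=s,fy=s,interpolation=cv2.INTER_CUBIC)
    cv2.imwrite('pics/'+n,im)
def proj(c,P): return cv2.projectPoints(np.array(P,float).reshape(-1,1,3),np.array(c['rvec'],float),np.array(c['tvec'],float),c['K'],np.array(c['dist_coeffs'],float))[0].reshape(-1,2)
def circ(x,y):
    A=np.c_[2*x,2*y,np.ones(len(x))]; s=np.linalg.lstsq(A,x*x+y*y,rcond=None)[0]
    return s[0],s[1],np.sqrt(s[2]+s[0]**2+s[1]**2)
E
python3 - <<'E'
from h import *
import pickle
for n in ('scene','side'):
    c=cap(n); pickle.dump(c,open(n+'.pkl','wb')); save(c,n+'0.png',s=1.5)
    print(n, -c['Rm'].T@c['t'], c['dist_coeffs'])
o=bot.get_obs(); print(o)
E
```

```text
scene [937.85198261 613.09177912 996.49658676] [-0.09793631  0.          0.          0.          0.        ]
side [-237.76120228  844.16242954  826.1233238 ] [-0.16268735  0.          0.          0.          0.        ]
{'time': 0.1, 'joint_positions': array([-1.36499171e+00,  3.42603032e-01,  1.52489803e+00,  1.45975542e-05,
        1.27541190e+00, -1.46002337e-01]), 'dq': array([-0.00205339, -0.00362996, -0.00091752, -0.00015778, -0.00031616,
       -0.00140059]), 'tau': array([ 1.89004757e-03, -4.32002628e+01, -2.44697142e+01,  7.19080470e-02,
        5.26619924e-02, -6.73876025e-05]), 'tool_pos': array([ 180.85614367, -492.45079826,  200.6486375 ]), 'tcp_rot': array([-1.72737135,  1.56947595,  1.766024  ]), 'contact_force': array([0.1216114 , 0.01629015, 0.06759148]), 'moment': array([ 0.0206453 ,  0.03396677, -0.01714768]), 'grip_width': 91.7379003652719}
```

View pics/scene0.png

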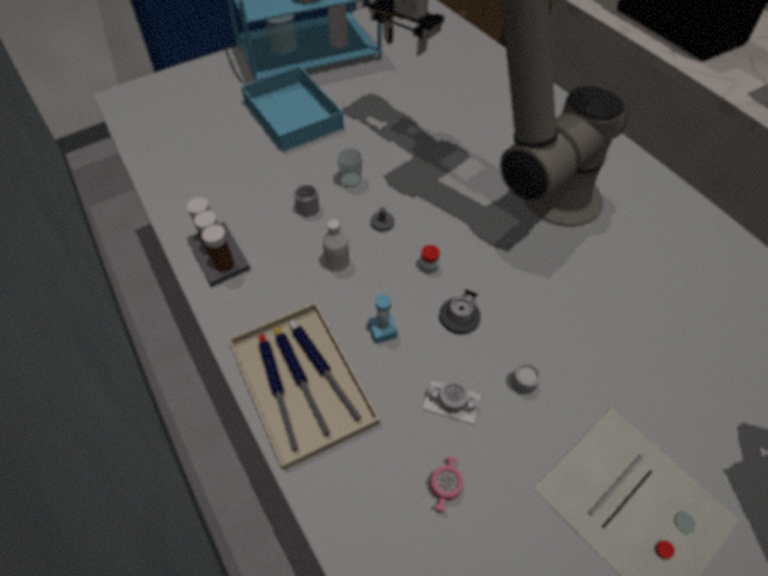

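View pics/side0.png

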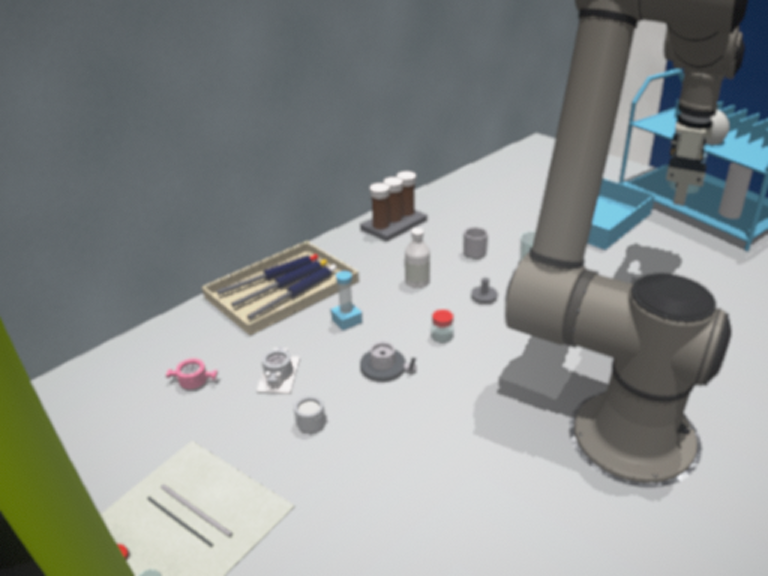

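The scene view (1.5x pixels) shows these parts:
- station (460,315)
- support (526,377), a cylinder with a white disc in its top
- ring in its rack (453,397); the pink lookalike is at (447,482)
- funnel (307,200), an open cup with no white floor
- lid with knob (382,218)
- bystanders: bottle (336,245), beaker (350,167), jar (430,257), tube stand (383,320)

The only candidates that could be confused are support against funnel, and metal ring against pink ring. I choose by colour, size and rack.

Run:
```python
from h import *
import pickle
S={n:pickle.load(open(n+'.pkl','rb')) for n in('scene','side')}
X={n:cloud(S[n]) for n in S}
pts={'port':(460,310),'support':(526,377),'ring':(453,392),'funnel':(307,198),'lid':(382,216),'bottle':(336,245),'jar':(430,257),'tube':(383,320),'pink':(447,482),'beaker':(350,170)}
for k,(u,v) in pts.items():
    u=int(u/1.5);v=int(v/1.5)
    p=np.nanmedian(X['scene'][v-4:v+5,u-4:u+5].reshape(-1,3),0)
    out=[k,p.round()]
    for n in S:
        Q=X[n].reshape(-1,3); Q=Q[np.isfinite(Q).all(1)]
        Q=Q[(np.hypot(*(Q[:,:2]-p[:2]).T)<60)]
        z=Q[Q[:,2]>12]
        zt=np.percentile(z[:,2],98) if len(z) else 0
        T=z[z[:,2]>zt-6]
        mm=(T[:,:2].min(0)+T[:,:2].max(0))/2
        out+= [n,len(z),round(zt,1),mm.round(1),(T[:,:2].max(0)-T[:,:2].min(0)).round(), 'bench',np.median(Q[Q[:,2]<12][:,2]).round(1)]
    print(*out)
a=S['scene']['color'][170:290,260:380][...,::-1]; b=S['scene']['color'][100:190,190:310][...,::-1]
c=S['side']['color'][200:300,150:270][...,::-1]
f=lambda i:cv2.resize(i,(390,390),interpolation=cv2.INTER_CUBIC)
cv2.imwrite('pics/crop.png',np.hstack([f(a),f(b)]))
```

```text
port [462. 163.  37.] scene 480 46.9 [455.4 161.1] [49. 46.] bench 0.7 side 482 45.2 [452.8 160.9] [47. 48.] bench 0.2
support [447. 360.  39.] scene 311 48.9 [442.2 359.2] [51. 49.] bench 0.2 side 385 45.9 [437.6 358.9] [53. 55.] bench -1.0
ring [584. 309.  35.] scene 456 46.2 [587.7 314.3] [56. 53.] bench 1.8 side 390 44.5 [585.6 314.8] [58. 56.] bench 0.3
funnel [ 588. -316.   37.] scene 290 62.5 [ 589.6 -304. ] [58. 59.] bench 0.4 side 278 61.1 [ 583.6 -306.1] [59. 68.] bench -0.3
lid [ 456. -159.   17.] scene 153 50.9 [ 452.2 -162.5] [19. 20.] bench 0.6 side 137 50.5 [ 449.1 -163.9] [13. 16.] bench -0.4
bottle [616. -92.  91.] scene 462 137.3 [ 610.  -110.2] [26. 29.] bench 0.5 side 504 134.7 [ 607.5 -113.2] [27. 30.] bench -0.4
jar [442.  19.  54.] scene 206 58.1 [432.1   9.1] [43. 42.] bench 0.4 side 266 57.2 [429.7   9.7] [42. 46.] bench -0.6
tube [624. 115.  63.] scene 389 119.7 [617.9 104.4] [30. 33.] bench 0.1 side 422 117.6 [615.2 106. ] [33. 31.] bench -0.6
pink [693. 442.  30.] scene 472 40.9 [694.7 441.2] [56. 57.] bench 0.4 side 378 39.5 [691.1 441.4] [59. 53.] bench -1.2
beaker [ 458. -312.   63.] scene 330 87.7 [ 443.8 -337.4] [66. 64.] bench 0.8 side 121 84.2 [ 449.4 -332.8] [48. 63.] bench -0.3
```

View pics/crop.png

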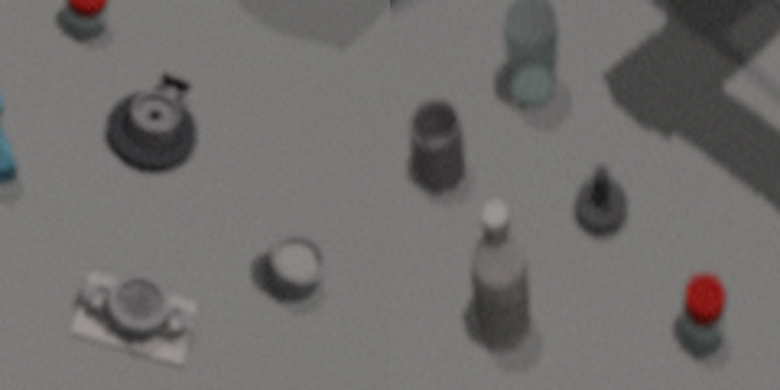

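Heights and diameters agree with the description for all parts. Next: rack yaw, and the tool-axes helper for the first moves.

```bash
cat >> h.py <<'E'
def rot(o): return R.from_euler('xyz',o['tcp_rot']).as_matrix()
def go(x,y,z,ang=None):
    o=bot.get_obs(); M=rot(o); d=np.array([x,y,z])-o['tool_pos']
    ja=np.degrees(np.arctan2(M[1,1],M[0,1]))
    s='t%.1f pos %s jaw %.1f shift(m) %s'%(o['time'],o['tool_pos'].round(1),ja,(M.T@d/1000).round(4))
    if ang is not None: s+=' turn %.1f'%(-((ang-ja+90)%180-90))
    print(s,'F',o['contact_force'].round(1),'w',round(o['grip_width'],1),'j1,j6',o['joint_positions'][[0,5]].round(2))
E
python3 - <<'E'
from h import *
import pickle
print(rot(bot.get_obs()).round(3))
go(450,-160,200); go(440,359,200)
M=rot(bot.get_obs())
for n in('scene','side'):
    X=cloud(pickle.load(open(n+'.pkl','rb'))).reshape(-1,3); X=X[np.isfinite(X).all(1)]
    Q=X[(np.hypot(X[:,0]-586.5,X[:,1]-314.5)<75)&(X[:,2]>3.5)&(X[:,2]<50)]
    print(n,cv2.minAreaRect(Q[:,:2].astype(np.float32)))
    Q=Q[Q[:,2]>25]; w,v=np.linalg.eigh(np.cov(Q[:,:2].T)); print('long axis',np.degrees(np.arctan2(v[1,1],v[0,1])),w)
    Q=X[(np.hypot(X[:,0]-454.5,X[:,1]-161)<75)&(X[:,2]>8)&(X[:,2]<40)&(np.hypot(X[:,0]-454.5,X[:,1]-161)>48)]; print('tap',Q.mean(0))
E
```

```text
[[-0.     0.345 -0.939]
 [ 0.001 -0.939 -0.345]
 [-1.    -0.001 -0.   ]]
t0.1 pos [ 180.9 -492.5  200.6] jaw -69.8 shift(m) [ 0.001  -0.2193 -0.3672] F [0.1 0.  0.1] w 91.7 j1,j6 [-1.36 -0.15]
t0.1 pos [ 180.9 -492.5  200.6] jaw -69.8 shift(m) [ 0.0017 -0.71   -0.5367] F [0.1 0.  0.1] w 91.7 j1,j6 [-1.36 -0.15]
scene ((587.1458740234375, 309.61920166015625), (132.1956024169922, 138.98178100585938), 9.093118667602539)
long axis 131.77050638731154 [184.97530859 525.41178776]
tap [406.252486   133.04936084  19.3689354 ]
side ((583.024658203125, 315.6040344238281), (61.2828483581543, 106.39034271240234), 39.246543884277344)
long axis 134.14775007004317 [186.08019338 542.41402683]
tap [402.90580947 133.94287307  17.30392944]
```

Ring's x axis is at about 40°, so I'll use jaw direction 40° throughout. First I travel around the base, then turn.

>>> step_arm --targets '[[[0, -0.021, -0.035, 0], [0, -0.042, -0.07, 0], [0, -0.063, -0.105, 0], [0, -0.084, -0.14, 0], [0, -0.105, -0.175, 0]]]'

```text
time: 0.52
tool_pos: [309.5, -331.8, 200.5]
tcp_rot: [-1.638, 1.569, 1.855]
contact_force: [1.1, -1.0, -0.6]
grip_width: 92.3
```

>>> step_arm --targets '[[[0, -0.021, -0.035, 0], [0, -0.042, -0.07, 0], [0, -0.063, -0.105, 0], [0, -0.084, -0.14, 0], [0, -0.105, -0.175, 0]]]'

```text
time: 0.93
tool_pos: [438.5, -171.1, 200.7]
tcp_rot: [-1.549, 1.569, 1.944]
contact_force: [0.3, -0.4, 0.0]
grip_width: 92.1
```

>>> step_arm --targets '[[[0, -0.035, -0.01, -7], [0, -0.07, -0.02, -14], [0, -0.105, -0.03, -21], [0, -0.14, -0.04, -28], [0, -0.175, -0.05, -35]]]'

```text
time: 1.35
tool_pos: [424.6, 12.2, 200.8]
tcp_rot: [-1.957, 1.568, 2.152]
contact_force: [-0.1, 0.6, 0.0]
grip_width: 91.7
```

```bash
python3 -c "
from h import *
go(440,359,120,40)
print(rot(bot.get_obs()).round(3))"
```

```text
t1.4 pos [424.6  12.2 200.8] jaw -34.5 shift(m) [ 0.0815 -0.1837 -0.2943] turn -74.5 F [-0.1  0.6  0. ] w 91.7 j1,j6 [-0.15  0.45]
[[-0.001  0.824 -0.567]
 [ 0.002 -0.567 -0.824]
 [-1.    -0.002 -0.001]]
```

>>> step_arm --targets '[[[0, -0.021, -0.034, -7], [0, -0.042, -0.068, -14], [0, -0.063, -0.102, -21], [0, -0.084, -0.136, -28], [0, -0.105, -0.168, -35]]]'

```text
time: 1.77
tool_pos: [432.9, 212.3, 201.0]
tcp_rot: [-2.497, 1.568, 2.229]
contact_force: [1.0, -0.5, 0.2]
grip_width: 91.9
```

>>> step_arm --targets '[[[0.01, 0.001, -0.028, -7], [0.02, 0.002, -0.056, -14], [0.03, 0.003, -0.084, -21], [0.04, 0.004, -0.112, -28], [0.05, 0.006, -0.14, -35]]]'

```text
time: 2.18
tool_pos: [436.2, 353.8, 150.4]
tcp_rot: [-2.766, 1.568, 2.578]
contact_force: [0.4, 0.0, -0.3]
grip_width: 91.7
```

```bash
python3 -c "
from h import *
go(440,359,120,40)
c=cap('wrist'); save(c,'w1.png',s=1.2); o=bot.get_obs(); print(-c['Rm'].T@c['t']-o['tool_pos']); X=cloud(c); np.save('w1.npy',X)
Q=X.reshape(-1,3);Q=Q[np.isfinite(Q).all(1)]; 
T=Q[(np.hypot(Q[:,0]-440,Q[:,1]-359)<45)&(Q[:,2]>15)&(Q[:,2]<60)]; print(np.percentile(T[:,2],[5,50,95]),len(T)); T=T[T[:,2]>40];print(T.min(0),T.max(0),cv2.minEnclosingCircle(T[:,:2].astype(np.float32)))
"
```

```text
t2.2 pos [436.2 353.8 150.4] jaw 36.2 shift(m) [ 0.0304  0.0062 -0.0018] turn -3.8 F [ 0.4  0.  -0.3] w 91.7 j1,j6 [ 0.54 -0.09]
[-43.70657905  56.60953976 185.69467022]
[33.35413114 38.52356499 46.42870258] 2352
[415.2994347  332.02521746  40.0094365 ] [466.30638793 382.87440898  47.73957568] ((441.11968994140625, 357.2013854980469), 25.85116195678711)
```

View pics/w1.png

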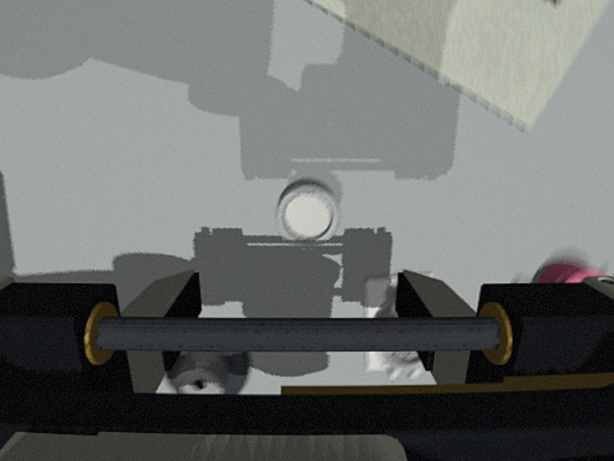

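The wrist view shows the support with its white floor at (308,213). Its fitted radius is 25.9 and its centre (441.1, 357.2), which matches. Now I go down over it.

```bash
python3 -c "
from h import *
go(441.1,357.2,14,40)"
```

```text
t2.2 pos [435.5 357.6 148.3] jaw 36.7 shift(m) [0.1342 0.0045 0.0044] turn -3.3 F [-1.5  1.8 -1.8] w 91.8 j1,j6 [ 0.55 -0.09]
```

>>> step_arm --targets '[[[0.02, 0.004, 0.004, -3], [0.045, 0.005, 0.004, -3], [0.07, 0.005, 0.004, -3], [0.075, 0.005, 0.004, -3], [0.075, 0.005, 0.004, -3]]]'

```text
time: 2.65
tool_pos: [440.2, 356.7, 71.4]
tcp_rot: [-2.331, 1.562, 3.074]
contact_force: [0.2, 0.6, -0.2]
grip_width: 91.9
```

```bash
python3 -c "
from h import *
go(441.1,357.2,14,40)"
```

```text
t2.6 pos [440.2 356.7  71.4] jaw 39.7 shift(m) [0.0574 0.0014 0.0005] turn -0.3 F [ 0.2  0.6 -0.2] w 91.9 j1,j6 [ 0.54 -0.15]
```

>>> step_arm --targets '[[[0.02, 0.001, 0, 0], [0.04, 0.001, 0, 0], [0.057, 0.001, 0, 0], [0.057, 0.001, 0, 0], [0.057, 0.001, 0, 0]]]'

```text
time: 3.07
tool_pos: [441.0, 357.4, 15.4]
tcp_rot: [-2.36, 1.563, 3.044]
contact_force: [0.8, -0.3, 0.4]
grip_width: 91.8
```

>>> step_arm --targets '[[[0, 0, 0, 0], [0, 0, 0, 0], [0, 0, 0, 0], [0, 0, 0, 0], [0, 0, 0, 0]]]' --jaw 1

```text
time: 3.48
tool_pos: [441.2, 357.6, 16.0]
tcp_rot: [-2.442, 1.563, 2.962]
contact_force: [-0.3, -0.0, 0.7]
grip_width: 63.4
```

>>> step_arm --targets '[[[0, 0, 0, 0], [0, 0, 0, 0], [0, 0, 0, 0], [0, 0, 0, 0], [0, 0, 0, 0]]]'

```text
time: 3.9
tool_pos: [441.3, 357.7, 16.2]
tcp_rot: [-2.471, 1.564, 2.933]
contact_force: [-0.9, -0.3, 2.2]
grip_width: 49.7
```

```bash
python3 -c "
from h import *
go(454,161,100,40)"
```

```text
t3.9 pos [441.3 357.7  16.2] jaw 39.7 shift(m) [-0.0841 -0.1161  0.159 ] turn -0.3 F [-0.9 -0.3  2.2] w 49.7 j1,j6 [ 0.54 -0.15]
```

>>> step_arm --targets '[[[-0.01, 0, 0, 0], [-0.03, 0, 0, 0], [-0.06, 0, 0, 0], [-0.09, 0, 0, 0], [-0.105, 0, 0, 0]]]'

```text
time: 4.32
tool_pos: [443.2, 358.3, 125.1]
tcp_rot: [-3.119, 1.566, 2.285]
contact_force: [1.8, 0.5, -0.8]
grip_width: 49.8
```

>>> step_arm --targets '[[[0, -0.008, 0.015, 0], [0, -0.02, 0.037, 0], [0, -0.033, 0.06, 0], [0, -0.046, 0.085, 0], [0, -0.06, 0.11, 0]]]'

```text
time: 4.73
tool_pos: [467.1, 234.2, 124.9]
tcp_rot: [-3.119, 1.566, 2.286]
contact_force: [0.3, 0.1, -1.6]
grip_width: 49.6
```

>>> step_arm --targets '[[[0, -0.014, 0.025, 0], [0, -0.028, 0.051, 0], [0, -0.043, 0.08, 0], [0, -0.053, 0.1, 0], [0, -0.06, 0.11, 0]]]'

```text
time: 5.15
tool_pos: [491.7, 108.8, 124.8]
tcp_rot: [-3.124, 1.567, 2.279]
contact_force: [-0.2, -0.1, -2.7]
grip_width: 49.6
```

>>> step_arm --targets '[[[0, 0, 0, 0], [0, 0, 0, 0], [0, 0, 0, 0], [0, 0, 0, 0], [0, 0, 0, 0]]]'

```text
time: 5.57
tool_pos: [491.4, 110.0, 124.8]
tcp_rot: [-3.113, 1.566, 2.292]
contact_force: [0.2, 1.0, -1.8]
grip_width: 49.7
```

```bash
python3 -c "
from h import *
go(454,161,100,40)
c=cap('wrist'); save(c,'w2.png',s=1.2); X=cloud(c); np.savez('w2.npz',X=X,c=c['color'])
Q=X.reshape(-1,3);Q=Q[np.isfinite(Q).all(1)]
T=Q[(np.hypot(Q[:,0]-454,Q[:,1]-161)<32)&(Q[:,2]>41)&(Q[:,2]<50)]; print(len(T),np.median(T[:,2]),cv2.minEnclosingCircle(T[:,:2].astype(np.float32)))
"
```

```text
t5.6 pos [491.4 110.  124.8] jaw 39.7 shift(m) [ 0.0251  0.0037 -0.063 ] turn -0.3 F [ 0.2  1.  -1.8] w 49.7 j1,j6 [ 0.07 -0.63]
890 44.62623869986172 ((455.7366943359375, 159.24819946289062), 24.07001304626465)
```

View pics/w2.png

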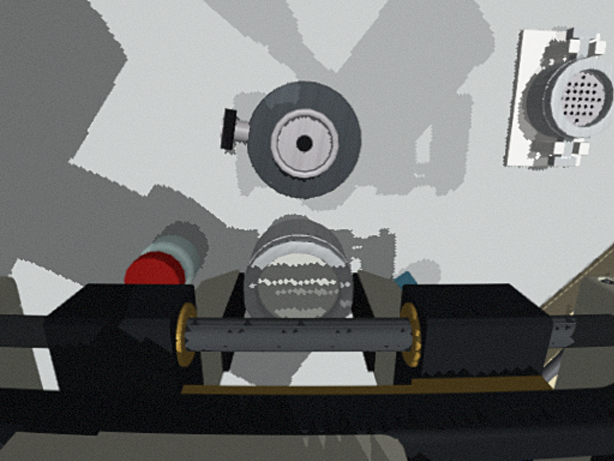

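The port is clear at (304,143) in the picture, at (455.7, 159.2) with r 24.1. The support is held upright. Next I measure the held support's axis relative to the tool with the same camera.

```bash
python3 -c "
from h import *
d=np.load('w2.npz'); Q=d['X'].reshape(-1,3);Q=Q[np.isfinite(Q).all(1)]
r=np.hypot(Q[:,0]-491.4,Q[:,1]-110)
T=Q[(r<32)&(Q[:,2]>147)&(Q[:,2]<162)]
print(len(T),np.percentile(T[:,2],[5,50,95]),cv2.minEnclosingCircle(T[:,:2].astype(np.float32)))
T=Q[(r<45)&(Q[:,2]>108)&(Q[:,2]<150)]
print(len(T),circ(*T[:,:2].T))
"
```

```text
2930 [147.29668318 153.92892004 157.95875392] ((486.98284912109375, 115.18379211425781), 30.573333740234375)
4191 (np.float64(487.2767761014441), np.float64(114.39083045287441), np.float64(16.691758305496055))
```

```bash
cat >> h.py <<'E'
def held(X,o,zlo,zhi,rad):
    M=rot(o); Q=X.reshape(-1,3);Q=Q[np.isfinite(Q).all(1)]
    P=(Q-o['tool_pos'])@M; s=-P[:,2]; t=P[:,1]
    m=(abs(t)<rad*0.6)&(s>rad*0.6)&(s<rad+15)&(Q[:,2]>zlo)&(Q[:,2]<zhi)
    s,t=s[m],t[m]
    from scipy.optimize import least_squares
    f=least_squares(lambda p:np.hypot(t-p[0],s-p[1])-rad,[0,0],loss='soft_l1')
    print('held: n',m.sum(),'tool y %.1f tool z %.1f mm'%(f.x[0],-f.x[1]),'rms %.2f'%np.sqrt(np.mean(f.fun**2)))
E
python3 -c "
from h import *
d=np.load('w2.npz'); o=bot.get_obs()
held(d['X'],o,120,150,26); held(d['X'],o,130,145,26); held(d['X'],o,118,130,26)
"
```

```text
held: n 780 tool y -0.4 tool z 0.4 mm rms 2.07
held: n 387 tool y -0.3 tool z 0.3 mm rms 0.21
held: n 235 tool y -0.4 tool z 0.4 mm rms 0.15
```

>>> step_arm --targets '[[[0, 0.002, -0.015, 0], [0, 0.003, -0.035, 0], [0, 0.005, -0.055, 0], [0, 0.005, -0.061, 0], [0, 0.005, -0.061, 0]]]'

```text
time: 6.03
tool_pos: [455.4, 161.4, 125.1]
tcp_rot: [-3.059, 1.566, 2.349]
contact_force: [1.0, 0.9, -1.6]
grip_width: 50.1
```

>>> step_arm --targets '[[[0.01, 0, 0, 0], [0.03, 0, 0, 0], [0.05, 0, 0, 0], [0.056, 0, 0, 0], [0.056, 0, 0, 0]]]'

```text
time: 6.45
tool_pos: [454.6, 161.0, 67.7]
tcp_rot: [-2.651, 1.564, 2.756]
contact_force: [-0.4, -0.6, -0.9]
grip_width: 49.8
```

```bash
python3 -c "
from h import *
go(455.7,159.2,53,40)"
```

```text
t6.5 pos [454.6 161.   67.7] jaw 39.8 shift(m) [ 0.0147 -0.0002  0.0022] turn -0.2 F [-0.4 -0.6 -0.9] w 49.8 j1,j6 [ 0.18 -0.52]
```

>>> step_arm --targets '[[[0, 0, 0.002, 0], [0.003, 0, 0.002, 0], [0.006, 0, 0.002, 0], [0.009, 0, 0.002, 0], [0.011, 0, 0.002, 0]]]'

```text
time: 6.87
tool_pos: [455.9, 159.4, 56.8]
tcp_rot: [-2.693, 1.564, 2.715]
contact_force: [0.4, 0.3, -2.1]
grip_width: 50.0
```

>>> step_arm --targets '[[[0.001, 0, 0, 0], [0.002, 0, 0, 0], [0.003, 0, 0, 0], [0.004, 0, 0, 0], [0.004, 0, 0, 0]]]'

```text
time: 7.28
tool_pos: [455.9, 159.5, 53.2]
tcp_rot: [-2.71, 1.564, 2.698]
contact_force: [-1.2, 1.0, 2.1]
grip_width: 50.0
```

```bash
python3 -c "
from h import *
go(455.7,159.2,53,40)"
```

```text
t7.3 pos [455.9 159.5  53.2] jaw 39.8 shift(m) [ 0.0002 -0.0004  0.0001] turn -0.2 F [-1.2  1.   2.1] w 50.0 j1,j6 [ 0.17 -0.52]
```

>>> step_arm --targets '[[[0.0005, 0, 0, 0], [0.001, 0, 0, 0], [0.001, 0, 0, 0], [0.001, 0, 0, 0], [0.001, 0, 0, 0]]]'

```text
time: 7.7
tool_pos: [456.0, 159.5, 53.1]
tcp_rot: [-2.76, 1.565, 2.648]
contact_force: [-3.9, -1.6, 10.1]
grip_width: 49.7
```

Contact force builds at the expected height, so it is seated. Release and lift.

>>> step_arm --targets '[[[0, 0, 0, 0], [0, 0, 0, 0], [0, 0, 0, 0], [0, 0, 0, 0], [0, 0, 0, 0]]]' --jaw 0

```text
time: 8.12
tool_pos: [456.0, 159.5, 53.0]
tcp_rot: [-2.747, 1.565, 2.661]
contact_force: [0.2, 0.2, -0.4]
grip_width: 78.2
```

>>> step_arm --targets '[[[0, 0, 0, 0], [0, 0, 0, 0], [0, 0, 0, 0], [0, 0, 0, 0], [0, 0, 0, 0]]]'

```text
time: 8.53
tool_pos: [456.0, 159.5, 52.9]
tcp_rot: [-2.737, 1.565, 2.67]
contact_force: [-0.4, -0.6, 0.1]
grip_width: 91.7
```

>>> step_arm --targets '[[[-0.02, 0, 0, 0], [-0.04, 0, 0, 0], [-0.06, 0, 0, 0], [-0.08, 0, 0, 0], [-0.1, 0, 0, 0]]]'

```text
time: 8.95
tool_pos: [456.4, 159.2, 153.9]
tcp_rot: [-2.733, 1.565, 2.674]
contact_force: [-0.1, 0.1, -0.4]
grip_width: 91.8
```

```bash
python3 -c "
from h import *
go(586.5,314.5,160,40)
c=cap('wrist'); X=cloud(c); np.savez('w3.npz',X=X); save(c,'w3.png')
Q=X.reshape(-1,3);Q=Q[np.isfinite(Q).all(1)]
T=Q[(np.hypot(Q[:,0]-456,Q[:,1]-160)<35)&(Q[:,2]>78)&(Q[:,2]<90)]; print(len(T),np.percentile(T[:,2],[5,50,95]),cv2.minEnclosingCircle(T[:,:2].astype(np.float32)))
"
```

```text
t8.9 pos [456.4 159.2 153.9] jaw 39.8 shift(m) [-0.0063  0.1994 -0.036 ] turn -0.2 F [-0.1  0.1 -0.4] w 91.8 j1,j6 [ 0.17 -0.52]
1250 [80.05874643 82.49783935 83.72219043] ((455.63031005859375, 159.0549774169922), 25.809892654418945)
```

The support is seated: its top is at z 83 as expected, centred at (455.6, 159.1). On to the ring.

>>> step_arm --targets '[[[0, 0.03, -0.005, 0], [0, 0.07, -0.012, 0], [0, 0.11, -0.02, 0], [0, 0.15, -0.027, 0], [0, 0.18, -0.033, 0]]]'

```text
time: 9.42
tool_pos: [577.0, 302.6, 158.0]
tcp_rot: [2.061, 1.566, 1.186]
contact_force: [-0.1, -0.4, -0.5]
grip_width: 91.9
```

>>> step_arm --targets '[[[0, 0.01, -0.002, 0], [0, 0.019, -0.003, 0], [0, 0.019, -0.003, 0], [0, 0.019, -0.003, 0], [0, 0.019, -0.003, 0]]]'

```text
time: 9.83
tool_pos: [589.2, 316.4, 157.9]
tcp_rot: [2.176, 1.567, 1.301]
contact_force: [-1.1, -1.0, 0.5]
grip_width: 92.2
```

```bash
python3 -c "
from h import *
go(586.5,314.5,18,40)
c=cap('wrist'); X=cloud(c); save(c,'w4.png',s=1.2)
Q=X.reshape(-1,3);Q=Q[np.isfinite(Q).all(1)]
r=np.hypot(Q[:,0]-586,Q[:,1]-314)
T=Q[(r<34)&(Q[:,2]>39)&(Q[:,2]<48)]; print(len(T),np.percentile(T[:,2],[5,50,95]),cv2.minEnclosingCircle(T[:,:2].astype(np.float32)))
T=Q[(r<72)&(Q[:,2]>3)&(Q[:,2]<9)]; print(len(T),cv2.minAreaRect(T[:,:2].astype(np.float32)))
T=Q[(r<60)&(r>30)&(Q[:,2]>20)&(Q[:,2]<42)]; w,v=np.linalg.eigh(np.cov(T[:,:2].T)); print(np.degrees(np.arctan2(v[1,1],v[0,1])),T.mean(0),len(T))
"
```

```text
t9.8 pos [589.2 316.4 157.9] jaw 39.9 shift(m) [ 1.399e-01 -3.800e-03  1.000e-04] turn -0.1 F [-1.1 -1.   0.5] w 92.2 j1,j6 [ 0.38 -0.32]
1270 [41.56642052 43.60579026 44.8437185 ] ((587.41357421875, 312.6760559082031), 28.022966384887695)
2010 ((587.2317504882812, 313.09747314453125), (64.1383056640625, 102.76708221435547), 39.855125427246094)
129.8602093046368 [585.22526217 315.41214967  32.28080817] 745
```

View pics/w4.png

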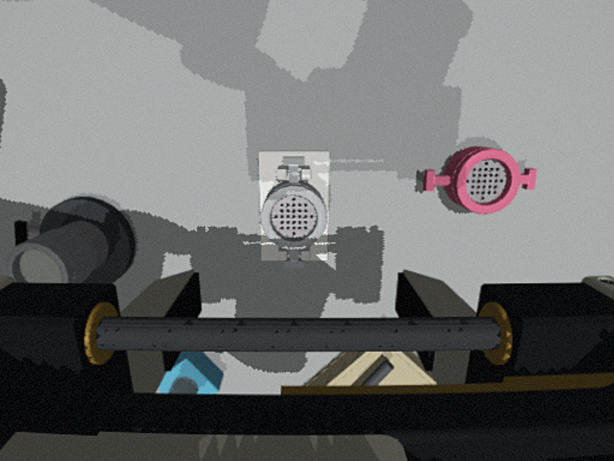

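The wrist view shows the metal ring in its rack at (295,215), centre (587.3, 312.9) with r 28.0. The rack is 64 x 103 at 39.9°, so the jaws are aligned. The pink lookalike at (485,180) is avoided.

>>> step_arm --targets '[[[0.02, -0.004, 0.0015, 0], [0.05, -0.004, 0.0015, 0], [0.08, -0.004, 0.0015, 0], [0.09, -0.004, 0.0015, 0], [0.09, -0.004, 0.0015, 0]]]'

```text
time: 10.3
tool_pos: [585.3, 311.8, 65.5]
tcp_rot: [-2.711, 1.566, 2.696]
contact_force: [-0.8, -0.1, 0.6]
grip_width: 91.8
```

```bash
python3 -c "
from h import *
go(587.3,312.9,17,40)"
```

```text
t10.3 pos [585.3 311.8  65.5] jaw 39.8 shift(m) [0.0485 0.0024 0.0006] turn -0.2 F [-0.8 -0.1  0.6] w 91.8 j1,j6 [ 0.37 -0.32]
```

>>> step_arm --targets '[[[0.01, 0.002, 0.0005, 0], [0.025, 0.002, 0.0005, 0], [0.04, 0.002, 0.0005, 0], [0.0485, 0.002, 0.0005, 0], [0.0485, 0.002, 0.0005, 0]]]'

```text
time: 10.72
tool_pos: [586.5, 312.5, 16.0]
tcp_rot: [-2.497, 1.565, 2.91]
contact_force: [0.4, 0.2, 0.1]
grip_width: 92.2
```

```bash
python3 -c "
from h import *
go(587.3,312.9,17,40)"
```

```text
t10.7 pos [586.5 312.5  16. ] jaw 39.8 shift(m) [-0.001   0.0009  0.0002] turn -0.2 F [0.4 0.2 0.1] w 92.2 j1,j6 [ 0.37 -0.32]
```

>>> step_arm --targets '[[[0, 0.001, 0, 0], [0, 0.001, 0, 0], [0, 0.001, 0, 0], [0, 0.001, 0, 0], [0, 0.001, 0, 0]]]' --jaw 1

```text
time: 11.13
tool_pos: [587.6, 313.3, 16.7]
tcp_rot: [-2.631, 1.566, 2.776]
contact_force: [-0.5, 0.4, 0.6]
grip_width: 63.0
```

>>> step_arm --targets '[[[0, 0, 0, 0], [0, 0, 0, 0], [0, 0, 0, 0], [0, 0, 0, 0], [0, 0, 0, 0]]]'

```text
time: 11.55
tool_pos: [587.8, 313.4, 17.2]
tcp_rot: [-2.718, 1.566, 2.689]
contact_force: [-0.6, -0.3, 3.3]
grip_width: 52.6
```

>>> step_arm --targets '[[[-0.005, 0, 0, 0], [-0.01, 0, 0, 0], [-0.02, 0, 0, 0], [-0.03, 0, 0, 0], [-0.04, 0, 0, 0]]]'

```text
time: 11.97
tool_pos: [588.1, 313.3, 58.4]
tcp_rot: [-2.797, 1.567, 2.61]
contact_force: [1.0, -0.1, -1.4]
grip_width: 52.5
```

```bash
python3 -c "
from h import *
go(491,114,160,40)"
```

```text
t12.0 pos [588.1 313.3  58.4] jaw 39.8 shift(m) [-0.1017 -0.2024  0.0905] turn -0.2 F [ 1.  -0.1 -1.4] w 52.5 j1,j6 [ 0.37 -0.32]
```

>>> step_arm --targets '[[[-0.02, 0, 0, 0], [-0.04, 0, 0, 0], [-0.06, 0, 0, 0], [-0.08, 0, 0, 0], [-0.092, 0, 0, 0]]]'

```text
time: 12.38
tool_pos: [589.4, 313.5, 154.3]
tcp_rot: [2.325, 1.567, 1.449]
contact_force: [0.2, -0.3, -1.5]
grip_width: 52.5
```

>>> step_arm --targets '[[[0, -0.01, 0.005, 0], [0, -0.03, 0.015, 0], [0, -0.055, 0.025, 0], [0, -0.08, 0.036, 0], [0, -0.11, 0.05, 0]]]'

```text
time: 12.8
tool_pos: [536.5, 204.5, 154.9]
tcp_rot: [1.989, 1.566, 1.114]
contact_force: [0.9, 0.3, -1.7]
grip_width: 52.7
```

>>> step_arm --targets '[[[0, -0.03, 0.013, 0], [0, -0.055, 0.025, 0], [0, -0.075, 0.033, 0], [0, -0.087, 0.038, 0], [0, -0.092, 0.04, 0]]]'

```text
time: 13.22
tool_pos: [491.2, 113.5, 155.5]
tcp_rot: [1.787, 1.565, 0.91]
contact_force: [0.3, 1.0, -1.2]
grip_width: 52.9
```

>>> step_arm --targets '[[[0, 0, 0, 0], [0, 0, 0, 0], [0, 0, 0, 0], [0, 0, 0, 0], [0, 0, 0, 0]]]'

```text
time: 13.63
tool_pos: [491.4, 114.3, 155.3]
tcp_rot: [1.837, 1.565, 0.961]
contact_force: [0.2, 0.1, -1.5]
grip_width: 52.8
```

```bash
python3 -c "
from h import *
c=cap('wrist'); o=bot.get_obs(); X=cloud(c); np.savez('w5.npz',X=X); save(c,'w5.png',s=1.2)
Q=X.reshape(-1,3);Q=Q[np.isfinite(Q).all(1)]
T=Q[(np.hypot(Q[:,0]-456,Q[:,1]-160)<35)&(Q[:,2]>79)&(Q[:,2]<90)]; print(len(T),np.percentile(T[:,2],[5,50,95]),cv2.minEnclosingCircle(T[:,:2].astype(np.float32)))
z=o['tool_pos'][2]; held(X,o,z-1,z+25,28);held(X,o,z,z+12,28)
go(455.7,159.1,86.2,40)"
```

```text
1225 [80.99831904 82.58416004 83.86876739] ((455.71575927734375, 159.06642150878906), 25.935699462890625)
held: n 1045 tool y -0.2 tool z -0.3 mm rms 5.74
held: n 208 tool y -0.3 tool z 0.5 mm rms 1.04
t13.7 pos [491.3 114.1 155.2] jaw 39.8 shift(m) [ 0.0691  0.0011 -0.0572] turn -0.2 F [ 0.2 -0.3 -1.3] w 52.7 j1,j6 [ 0.07 -0.62]
```

View pics/w5.png

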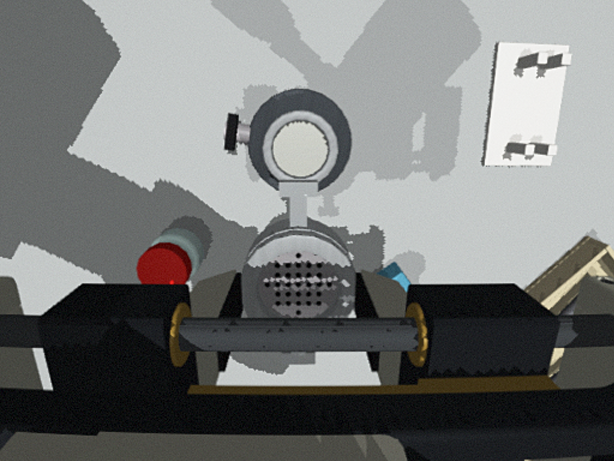

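The ring is held upright in the hand at (298,270) and the support's recess shows at (300,145). I centre it and go down.

>>> step_arm --targets '[[[0, 0.001, -0.015, 0], [0, 0.001, -0.035, 0], [0, 0.001, -0.052, 0], [0, 0.001, -0.0565, 0], [0, 0.001, -0.0565, 0]]]'

```text
time: 14.1
tool_pos: [455.4, 159.1, 155.3]
tcp_rot: [1.881, 1.566, 1.007]
contact_force: [0.1, 0.8, -1.5]
grip_width: 53.1
```

>>> step_arm --targets '[[[0.01, 0, 0, 0], [0.025, 0, 0, 0], [0.04, 0, 0, 0], [0.05, 0, 0, 0], [0.052, 0, 0, 0]]]'

```text
time: 14.52
tool_pos: [455.2, 158.6, 101.6]
tcp_rot: [2.425, 1.567, 1.551]
contact_force: [-0.3, 0.0, -0.9]
grip_width: 52.4
```

```bash
python3 -c "
from h import *
go(455.7,159.1,86.2,40)"
```

```text
t14.5 pos [455.2 158.6 101.6] jaw 39.9 shift(m) [0.0154 0.0007 0.    ] turn -0.1 F [-0.3  0.  -0.9] w 52.4 j1,j6 [ 0.17 -0.53]
```

>>> step_arm --targets '[[[0.002, 0.001, 0, 0], [0.005, 0.001, 0, 0], [0.008, 0.001, 0, 0], [0.011, 0.001, 0, 0], [0.012, 0.001, 0, 0]]]'

```text
time: 14.93
tool_pos: [456.0, 159.3, 89.5]
tcp_rot: [2.389, 1.567, 1.515]
contact_force: [-0.1, 0.7, -1.7]
grip_width: 52.6
```

>>> step_arm --targets '[[[0.001, 0, 0, 0], [0.002, 0, 0, 0], [0.003, 0, 0, 0], [0.0035, 0, 0, 0], [0.0035, 0, 0, 0]]]'

```text
time: 15.35
tool_pos: [456.1, 159.3, 86.2]
tcp_rot: [2.313, 1.567, 1.44]
contact_force: [0.2, 0.8, -1.5]
grip_width: 52.7
```

>>> step_arm --targets '[[[0.0005, 0, 0, 0], [0.001, 0, 0, 0], [0.001, 0, 0, 0], [0.001, 0, 0, 0], [0.001, 0, 0, 0]]]'

```text
time: 15.77
tool_pos: [456.2, 159.3, 86.0]
tcp_rot: [2.132, 1.567, 1.259]
contact_force: [-3.1, -1.0, 6.6]
grip_width: 52.8
```

Seated with 6.6 N. Release, lift and check.

>>> step_arm --targets '[[[0, 0, 0, 0], [0, 0, 0, 0], [0, 0, 0, 0], [0, 0, 0, 0], [0, 0, 0, 0]]]' --jaw 0

```text
time: 16.18
tool_pos: [456.2, 159.3, 85.9]
tcp_rot: [2.141, 1.567, 1.268]
contact_force: [-0.3, -0.2, -0.4]
grip_width: 81.6
```

>>> step_arm --targets '[[[0, 0, 0, 0], [0, 0, 0, 0], [0, 0, 0, 0], [0, 0, 0, 0], [0, 0, 0, 0]]]'

```text
time: 16.6
tool_pos: [456.2, 159.3, 85.9]
tcp_rot: [2.154, 1.567, 1.28]
contact_force: [-0.9, 0.3, -0.5]
grip_width: 91.9
```

>>> step_arm --targets '[[[-0.02, 0, 0, 0], [-0.04, 0, 0, 0], [-0.06, 0, 0, 0], [-0.09, 0, 0, 0], [-0.115, 0, 0, 0]]]'

```text
time: 17.02
tool_pos: [456.0, 158.9, 202.4]
tcp_rot: [2.114, 1.567, 1.24]
contact_force: [1.1, 0.1, 0.2]
grip_width: 92.0
```

```bash
python3 -c "
from h import *
c=cap('wrist'); X=cloud(c); save(c,'w6.png')
Q=X.reshape(-1,3);Q=Q[np.isfinite(Q).all(1)]
T=Q[(np.hypot(Q[:,0]-456,Q[:,1]-160)<30)&(Q[:,2]>110)&(Q[:,2]<125)]; print(len(T),np.percentile(T[:,2],[5,50,95]),cv2.minEnclosingCircle(T[:,:2].astype(np.float32)))
go(587,-305,200,40)"
```

```text
1428 [111.12607213 112.67156388 113.85573881] ((455.870849609375, 158.90435791015625), 27.90811538696289)
t17.1 pos [458.5 159.4 207.2] jaw 40.0 shift(m) [ 0.006  -0.1998  0.4384] turn -0.0 F [2.1 1.2 4.1] w 91.6 j1,j6 [ 0.17 -0.52]
```

The ring is seated: top at z 113, centre (455.9, 158.9). On to the funnel.

>>> step_arm --targets '[[[0, -0.01, 0.022, 0], [0, -0.023, 0.05, 0], [0, -0.038, 0.085, 0], [0, -0.054, 0.12, 0], [0, -0.07, 0.155, 0]]]'

```text
time: 17.48
tool_pos: [504.6, -5.9, 206.8]
tcp_rot: [1.353, 1.559, 0.48]
contact_force: [-0.1, 0.0, 0.3]
grip_width: 92.0
```

>>> step_arm --targets '[[[0, -0.015, 0.034, 0], [0, -0.031, 0.069, 0], [0, -0.047, 0.104, 0], [0, -0.063, 0.139, 0], [0, -0.078, 0.17, 0]]]'

```text
time: 17.9
tool_pos: [554.4, -188.7, 206.0]
tcp_rot: [1.333, 1.559, 0.459]
contact_force: [0.3, 0.1, -1.3]
grip_width: 91.9
```

>>> step_arm --targets '[[[0, -0.015, 0.034, 0], [0, -0.03, 0.065, 0], [0, -0.042, 0.09, 0], [0, -0.05, 0.108, 0], [0, -0.052, 0.113, 0]]]'

```text
time: 18.32
tool_pos: [586.9, -312.0, 204.5]
tcp_rot: [1.334, 1.56, 0.458]
contact_force: [0.2, 0.4, -1.1]
grip_width: 91.9
```

>>> step_arm --targets '[[[0.01, 0, 0, 0], [0.03, 0, 0, 0], [0.04, 0, 0, 0], [0.04, 0, 0, 0], [0.04, 0, 0, 0]]]'

```text
time: 18.73
tool_pos: [587.0, -310.5, 163.9]
tcp_rot: [1.505, 1.561, 0.63]
contact_force: [1.0, 0.2, 0.5]
grip_width: 91.6
```

```bash
python3 -c "
from h import *
c=cap('wrist'); X=cloud(c); save(c,'w7.png',s=1.2)
Q=X.reshape(-1,3);Q=Q[np.isfinite(Q).all(1)]
T=Q[(np.hypot(Q[:,0]-587,Q[:,1]+305)<42)&(Q[:,2]>55)&(Q[:,2]<65)]; print(len(T),np.percentile(T[:,2],[5,50,95]),cv2.minEnclosingCircle(T[:,:2].astype(np.float32)))
go(587,-305,22,40)"
```

```text
834 [56.3808004  59.538439   60.76839599] ((588.0707397460938, -305.4548034667969), 29.98830795288086)
t18.8 pos [ 587.5 -311.   165. ] jaw 39.9 shift(m) [ 0.143   0.0019 -0.0053] turn -0.1 F [ 0.3 -0.3 -0.3] w 91.9 j1,j6 [-0.61 -1.3 ]
```

View pics/w7.png

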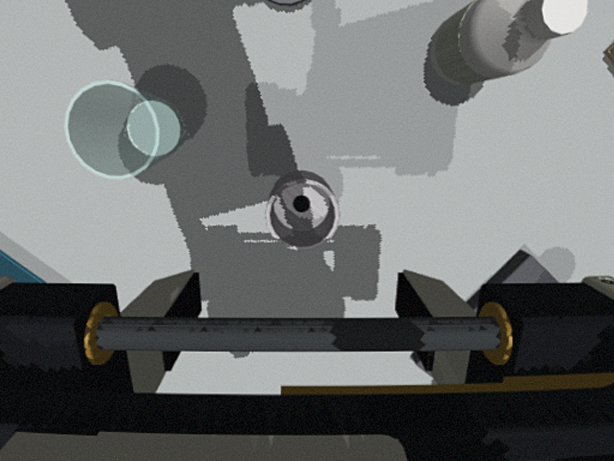

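The funnel is at (302,208) in the picture, centre (588.1, -305.5) with r 30.0. The beaker at (120,130) is clear of the fingers. Going down.

>>> step_arm --targets '[[[0.02, 0.004, -0.004, 0], [0.05, 0.004, -0.004, 0], [0.075, 0.004, -0.004, 0], [0.08, 0.004, -0.004, 0], [0.08, 0.004, -0.004, 0]]]'

```text
time: 19.2
tool_pos: [588.4, -304.2, 84.3]
tcp_rot: [1.53, 1.561, 0.655]
contact_force: [-0.2, -0.2, -0.1]
grip_width: 91.7
```

```bash
python3 -c "
from h import *
go(588.1,-305.5,22,40)"
```

```text
t19.2 pos [ 588.4 -304.2   84.3] jaw 39.9 shift(m) [ 0.0623 -0.0016  0.0008] turn -0.1 F [-0.2 -0.2 -0.1] w 91.7 j1,j6 [-0.6 -1.3]
```

>>> step_arm --targets '[[[0.015, -0.001, 0.001, 0], [0.035, -0.001, 0.001, 0], [0.055, -0.001, 0.001, 0], [0.062, -0.001, 0.001, 0], [0.062, -0.001, 0.001, 0]]]'

```text
time: 19.62
tool_pos: [588.7, -305.3, 22.4]
tcp_rot: [1.596, 1.561, 0.722]
contact_force: [-0.5, -0.1, -0.1]
grip_width: 92.3
```

>>> step_arm --targets '[[[0, 0, 0, 0], [0, 0, 0, 0], [0, 0, 0, 0], [0, 0, 0, 0], [0, 0, 0, 0]]]' --jaw 1

```text
time: 20.03
tool_pos: [589.1, -305.5, 23.2]
tcp_rot: [1.473, 1.561, 0.598]
contact_force: [-0.2, 0.1, 0.6]
grip_width: 62.7
```

>>> step_arm --targets '[[[0, 0, 0, 0], [0, 0, 0, 0], [0, 0, 0, 0], [0, 0, 0, 0], [0, 0, 0, 0]]]'

```text
time: 20.45
tool_pos: [589.0, -305.5, 23.2]
tcp_rot: [1.488, 1.561, 0.613]
contact_force: [-0.4, 0.7, -0.3]
grip_width: 59.6
```

>>> step_arm --targets '[[[-0.01, 0, 0, 0], [-0.03, 0, 0, 0], [-0.06, 0, 0, 0], [-0.09, 0, 0, 0], [-0.12, 0, 0, 0]]]'

```text
time: 20.87
tool_pos: [587.8, -305.9, 144.8]
tcp_rot: [1.536, 1.561, 0.662]
contact_force: [0.9, 0.2, -1.5]
grip_width: 59.5
```

```bash
python3 -c "
from h import *
go(491,114,205,40)"
```

```text
t20.9 pos [ 587.8 -305.9  144.8] jaw 39.9 shift(m) [-0.0584  0.1956 -0.3843] turn -0.1 F [ 0.9  0.2 -1.5] w 59.5 j1,j6 [-0.6 -1.3]
```

>>> step_arm --targets '[[[-0.02, 0.002, -0.004, 0], [-0.04, 0.01, -0.02, 0], [-0.05, 0.022, -0.044, 0], [-0.055, 0.037, -0.074, 0], [-0.055, 0.053, -0.105, 0]]]'

```text
time: 21.28
tool_pos: [560.7, -191.4, 202.5]
tcp_rot: [1.269, 1.559, 0.393]
contact_force: [0.3, 0.4, -1.7]
grip_width: 59.7
```

>>> step_arm --targets '[[[0, 0.017, -0.034, 0], [0, 0.034, -0.068, 0], [0, 0.051, -0.102, 0], [0, 0.068, -0.136, 0], [0, 0.085, -0.168, 0]]]'

```text
time: 21.7
tool_pos: [517.5, -6.1, 203.7]
tcp_rot: [1.255, 1.559, 0.378]
contact_force: [1.1, -0.1, -2.7]
grip_width: 59.5
```

>>> step_arm --targets '[[[0, 0.015, -0.03, 0], [0, 0.03, -0.06, 0], [0, 0.043, -0.085, 0], [0, 0.052, -0.102, 0], [0, 0.056, -0.11, 0]]]'

```text
time: 22.12
tool_pos: [489.3, 116.6, 204.7]
tcp_rot: [1.292, 1.558, 0.419]
contact_force: [-0.0, -0.2, -2.0]
grip_width: 59.5
```

>>> step_arm --targets '[[[0, 0, 0, 0], [0, 0, 0, 0], [0, 0, 0, 0], [0, 0, 0, 0], [0, 0, 0, 0]]]'

```text
time: 22.53
tool_pos: [489.6, 115.5, 204.6]
tcp_rot: [1.281, 1.558, 0.405]
contact_force: [-0.3, 1.4, -2.5]
grip_width: 59.4
```

```bash
python3 -c "
from h import *
c=cap('wrist'); o=bot.get_obs(); X=cloud(c); save(c,'w8.png',s=1.2)
Q=X.reshape(-1,3);Q=Q[np.isfinite(Q).all(1)]
T=Q[(np.hypot(Q[:,0]-456,Q[:,1]-159)<30)&(Q[:,2]>110)&(Q[:,2]<118)]; print(len(T),np.percentile(T[:,2],[5,50,95]),cv2.minEnclosingCircle(T[:,:2].astype(np.float32)))
z=o['tool_pos'][2]; held(X,o,z-10,z+25,30);held(X,o,z,z+12,30)
go(455.9,158.9,128.2,40)"
```

```text
1609 [111.21693557 112.66141684 113.91390544] ((456.18792724609375, 159.02381896972656), 27.96885108947754)
held: n 885 tool y -0.7 tool z 0.2 mm rms 0.18
held: n 293 tool y -0.7 tool z 0.2 mm rms 0.18
t22.6 pos [489.5 115.7 204.6] jaw 39.9 shift(m) [ 0.0762  0.001  -0.055 ] turn -0.1 F [ 0.9  0.2 -1.2] w 59.6 j1,j6 [ 0.08 -0.62]
```

View pics/w8.png

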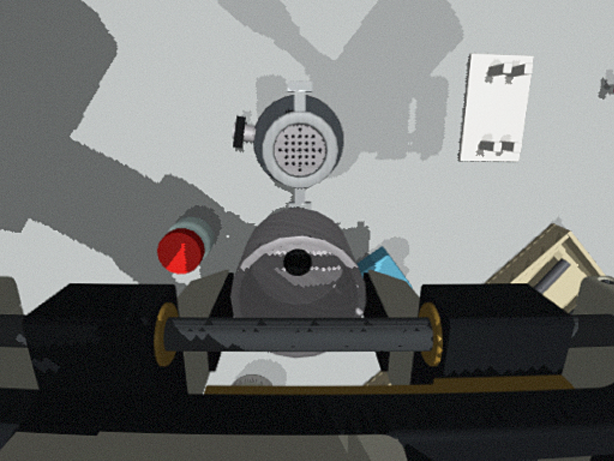

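The ring sits seated on the station at (300,148) and the funnel is upright in hand at (298,265). Centring and lowering.

>>> step_arm --targets '[[[0, 0.001, -0.015, 0], [0, 0.0015, -0.035, 0], [0, 0.0015, -0.05, 0], [0, 0.0015, -0.055, 0], [0, 0.0015, -0.055, 0]]]'

```text
time: 23.0
tool_pos: [455.0, 159.2, 204.5]
tcp_rot: [1.288, 1.558, 0.414]
contact_force: [0.6, 1.0, -2.5]
grip_width: 60.0
```

>>> step_arm --targets '[[[0.01, 0, 0, 0], [0.025, 0, 0, 0], [0.045, 0, 0, 0], [0.058, 0, 0, 0], [0.06, 0, 0, 0]]]'

```text
time: 23.42
tool_pos: [455.0, 158.3, 142.2]
tcp_rot: [1.353, 1.562, 0.478]
contact_force: [-0.8, 0.2, -1.9]
grip_width: 59.9
```

```bash
python3 -c "
from h import *
go(456,159,128.2,40)"
```

```text
t23.4 pos [455.  158.3 142.2] jaw 39.9 shift(m) [0.0141 0.0011 0.0001] turn -0.1 F [-0.8  0.2 -1.9] w 59.9 j1,j6 [ 0.17 -0.52]
```

>>> step_arm --targets '[[[0, 0.0017, 0, 0], [0.003, 0.0017, 0, 0], [0.006, 0.0017, 0, 0], [0.009, 0.0017, 0, 0], [0.011, 0.0017, 0, 0]]]'

```text
time: 23.83
tool_pos: [456.6, 159.4, 131.4]
tcp_rot: [1.327, 1.561, 0.452]
contact_force: [0.7, -0.4, -1.7]
grip_width: 59.8
```

>>> step_arm --targets '[[[0.001, 0, 0, 0], [0.002, 0, 0, 0], [0.003, 0, 0, 0], [0.003, 0, 0, 0], [0.003, 0, 0, 0]]]'

```text
time: 24.25
tool_pos: [456.7, 159.5, 128.4]
tcp_rot: [1.325, 1.561, 0.45]
contact_force: [0.1, 0.7, -1.5]
grip_width: 59.8
```

>>> step_arm --targets '[[[0.0005, 0, 0, 0], [0.001, 0, 0, 0], [0.001, 0, 0, 0], [0.001, 0, 0, 0], [0.001, 0, 0, 0]]]'

```text
time: 24.67
tool_pos: [456.9, 159.5, 128.0]
tcp_rot: [1.289, 1.56, 0.414]
contact_force: [-2.0, -0.2, 6.1]
grip_width: 59.9
```

Seated at 128.0 as expected. Release, lift and check.

>>> step_arm --targets '[[[0, 0, 0, 0], [0, 0, 0, 0], [0, 0, 0, 0], [0, 0, 0, 0], [0, 0, 0, 0]]]' --jaw 0

```text
time: 25.08
tool_pos: [457.0, 159.5, 127.9]
tcp_rot: [1.288, 1.561, 0.413]
contact_force: [-0.3, 0.3, -0.4]
grip_width: 88.4
```

>>> step_arm --targets '[[[0, 0, 0, 0], [0, 0, 0, 0], [0, 0, 0, 0], [0, 0, 0, 0], [0, 0, 0, 0]]]'

```text
time: 25.5
tool_pos: [457.0, 159.5, 127.9]
tcp_rot: [1.292, 1.561, 0.417]
contact_force: [1.0, 0.5, -0.2]
grip_width: 91.6
```

>>> step_arm --targets '[[[-0.02, 0, 0, 0], [-0.04, 0, 0, 0], [-0.06, 0, 0, 0], [-0.08, 0, 0, 0], [-0.09, 0, 0, 0]]]'

```text
time: 25.92
tool_pos: [457.0, 159.3, 220.3]
tcp_rot: [1.233, 1.557, 0.358]
contact_force: [-0.6, -0.6, 0.3]
grip_width: 92.2
```

```bash
python3 -c "
from h import *
c=cap('wrist'); X=cloud(c)
Q=X.reshape(-1,3);Q=Q[np.isfinite(Q).all(1)]
T=Q[(np.hypot(Q[:,0]-456,Q[:,1]-159)<40)&(Q[:,2]>160)&(Q[:,2]<175)]; print(len(T),np.percentile(T[:,2],[5,50,95]),cv2.minEnclosingCircle(T[:,:2].astype(np.float32)))
go(450.5,-163,205,40)"
```

```text
1171 [161.38133499 164.50475852 165.67649492] ((456.0765075683594, 159.57308959960938), 29.993484497070312)
t26.0 pos [457.6 159.4 221.4] jaw 39.9 shift(m) [ 0.0146 -0.2124  0.2428] turn -0.1 F [ 0.9 -0.2  1.7] w 91.5 j1,j6 [ 0.18 -0.52]
```

The funnel is seated: rim at z 165, centre (456.1, 159.6). Now the lid.

>>> step_arm --targets '[[[0, -0.012, 0.014, 0], [0, -0.033, 0.038, 0], [0, -0.057, 0.066, 0], [0, -0.082, 0.094, 0], [0, -0.108, 0.123, 0]]]'

```text
time: 26.38
tool_pos: [453.0, -5.4, 219.9]
tcp_rot: [1.229, 1.555, 0.356]
contact_force: [0.5, 0.3, 0.4]
grip_width: 91.9
```

>>> step_arm --targets '[[[0, -0.026, 0.03, 0], [0, -0.052, 0.06, 0], [0, -0.08, 0.091, 0], [0, -0.095, 0.109, 0], [0, -0.104, 0.119, 0]]]'

```text
time: 26.8
tool_pos: [449.2, -166.5, 218.3]
tcp_rot: [1.226, 1.556, 0.349]
contact_force: [0.0, -0.2, -0.2]
grip_width: 91.9
```

>>> step_arm --targets '[[[0.02, 0, 0, 0], [0.05, 0, 0, 0], [0.065, 0, 0, 0], [0.07, 0, 0, 0], [0.07, 0, 0, 0]]]'

```text
time: 27.22
tool_pos: [449.3, -165.7, 146.9]
tcp_rot: [1.424, 1.558, 0.547]
contact_force: [-0.8, -0.7, 0.5]
grip_width: 91.8
```

```bash
python3 -c "
from h import *
c=cap('wrist'); X=cloud(c); save(c,'w9.png',s=1.2)
Q=X.reshape(-1,3);Q=Q[np.isfinite(Q).all(1)]; r=np.hypot(Q[:,0]-450,Q[:,1]+163)
T=Q[(r<25)&(Q[:,2]>46)&(Q[:,2]<55)]; print(len(T),np.percentile(T[:,2],[5,50,95]),cv2.minEnclosingCircle(T[:,:2].astype(np.float32)))
T=Q[(r<40)&(Q[:,2]>10)&(Q[:,2]<17)]; print(len(T),np.percentile(T[:,2],[5,50,95]),cv2.minEnclosingCircle(T[:,:2].astype(np.float32)))
go(450.5,-163,19,40)"
```

```text
270 [47.87790095 49.70574965 50.95846037] ((453.0661315917969, -163.78981018066406), 8.757660865783691)
2060 [12.65758794 13.8491441  15.04403954] ((453.281494140625, -163.99624633789062), 30.10199546813965)
t27.3 pos [ 450.1 -166.1  148.1] jaw 39.8 shift(m) [ 0.1291  0.0006 -0.0027] turn -0.2 F [-0.5 -0.1  0.1] w 92.1 j1,j6 [-0.52 -1.22]
```

View pics/w9.png

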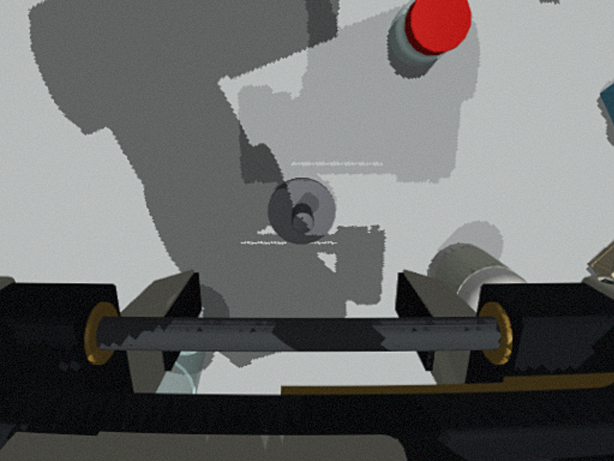

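The lid is at (302,212) in the picture. Knob and disc both give about (453.2, -163.9), at the right heights.

>>> step_arm --targets '[[[0.02, 0.004, 0, 0], [0.045, 0.004, 0, 0], [0.065, 0.004, 0, 0], [0.07, 0.004, 0, 0], [0.07, 0.004, 0, 0]]]'

```text
time: 27.68
tool_pos: [454.0, -163.0, 78.1]
tcp_rot: [1.328, 1.557, 0.451]
contact_force: [-0.4, 0.1, -0.4]
grip_width: 91.8
```

```bash
python3 -c "
from h import *
go(453.2,-163.9,20,40)"
```

```text
t27.7 pos [ 454.  -163.    78.1] jaw 39.8 shift(m) [ 0.0581 -0.002   0.    ] turn -0.2 F [-0.4  0.1 -0.4] w 91.8 j1,j6 [-0.51 -1.21]
```

>>> step_arm --targets '[[[0.015, -0.001, 0, 0], [0.035, -0.001, 0, 0], [0.053, -0.001, 0, 0], [0.058, -0.001, 0, 0], [0.058, -0.001, 0, 0]]]'

```text
time: 28.1
tool_pos: [454.2, -163.4, 20.5]
tcp_rot: [1.333, 1.557, 0.457]
contact_force: [0.5, 0.6, 0.4]
grip_width: 92.1
```

>>> step_arm --targets '[[[0, 0, 0, 0], [0, 0, 0, 0], [0, 0, 0, 0], [0, 0, 0, 0], [0, 0, 0, 0]]]' --jaw 1

```text
time: 28.52
tool_pos: [454.6, -163.6, 21.1]
tcp_rot: [1.268, 1.557, 0.392]
contact_force: [-0.0, -0.2, -0.2]
grip_width: 63.1
```

>>> step_arm --targets '[[[0, 0, 0, 0], [0, 0, 0, 0], [0, 0, 0, 0], [0, 0, 0, 0], [0, 0, 0, 0]]]'

```text
time: 28.93
tool_pos: [454.6, -163.6, 21.1]
tcp_rot: [1.272, 1.557, 0.395]
contact_force: [0.1, 0.5, -0.7]
grip_width: 29.6
```

>>> step_arm --targets '[[[0, 0, 0, 0], [0, 0, 0, 0], [0, 0, 0, 0], [0, 0, 0, 0], [0, 0, 0, 0]]]'

```text
time: 29.35
tool_pos: [454.5, -163.6, 21.0]
tcp_rot: [1.278, 1.557, 0.402]
contact_force: [0.1, -0.5, -0.6]
grip_width: 15.4
```

```bash
python3 -c "
from h import *
go(453.2,-163.9,20,40)"
```

```text
t29.4 pos [ 454.5 -163.6   21. ] jaw 39.8 shift(m) [ 0.001  -0.0012 -0.0006] turn -0.2 F [ 0.1 -0.5 -0.6] w 15.4 j1,j6 [-0.51 -1.22]
```

>>> step_arm --targets '[[[0, 0, 0, 0], [0, 0, 0, 0], [-0.005, 0, 0, 0], [-0.02, 0, 0, 0], [-0.04, 0, 0, 0]]]'

```text
time: 29.77
tool_pos: [452.9, -163.2, 60.6]
tcp_rot: [1.507, 1.559, 0.631]
contact_force: [0.6, 0.0, -1.5]
grip_width: 15.1
```

>>> step_arm --targets '[[[-0.03, 0, 0, 0], [-0.065, 0, 0, 0], [-0.1, 0, 0, 0], [-0.135, 0, 0, 0], [-0.17, 0, 0, 0]]]'

```text
time: 30.18
tool_pos: [450.7, -164.1, 232.7]
tcp_rot: [1.5, 1.558, 0.624]
contact_force: [1.0, -0.3, -0.6]
grip_width: 15.6
```

```bash
python3 -c "
from h import *
go(491,114,235,40)"
```

```text
t30.2 pos [ 450.7 -164.1  232.7] jaw 39.8 shift(m) [ 1.000e-04  2.089e-01 -1.879e-01] turn -0.2 F [ 1.  -0.3 -0.6] w 15.6 j1,j6 [-0.52 -1.21]
```

>>> step_arm --targets '[[[0, 0.012, -0.011, 0], [0, 0.033, -0.029, 0], [0, 0.058, -0.052, 0], [0, 0.084, -0.075, 0], [0, 0.11, -0.099, 0]]]'

```text
time: 30.6
tool_pos: [471.7, -16.3, 234.4]
tcp_rot: [1.482, 1.558, 0.604]
contact_force: [0.6, -0.2, -1.4]
grip_width: 15.3
```

>>> step_arm --targets '[[[0, 0.026, -0.023, 0], [0, 0.052, -0.047, 0], [0, 0.076, -0.068, 0], [0, 0.092, -0.083, 0], [0, 0.099, -0.089, 0]]]'

```text
time: 31.02
tool_pos: [490.6, 118.3, 235.8]
tcp_rot: [1.531, 1.558, 0.657]
contact_force: [0.6, 0.0, -1.3]
grip_width: 15.7
```

>>> step_arm --targets '[[[0, 0, 0, 0], [0, 0, 0, 0], [0, 0, 0, 0], [0, 0, 0, 0], [0, 0, 0, 0]]]'

```text
time: 31.43
tool_pos: [490.7, 117.2, 235.8]
tcp_rot: [1.521, 1.558, 0.645]
contact_force: [-0.4, -0.2, -0.1]
grip_width: 15.8
```

```bash
python3 -c "
from h import *
c=cap('wrist'); o=bot.get_obs(); X=cloud(c); save(c,'w10.png',s=1.2)
Q=X.reshape(-1,3);Q=Q[np.isfinite(Q).all(1)]
T=Q[(np.hypot(Q[:,0]-456,Q[:,1]-159.5)<40)&(Q[:,2]>162)&(Q[:,2]<169)]; print(len(T),np.percentile(T[:,2],[5,50,95]),cv2.minEnclosingCircle(T[:,:2].astype(np.float32)))
z=o['tool_pos'][2]; M=rot(o); P=(Q-o['tool_pos'])@M
m=(np.hypot(P[:,1],P[:,2])<42)&(abs(P[:,0]-7)<5); T=P[m]; print('disc',m.sum(),np.percentile(T[:,0],[5,50,95]),cv2.minEnclosingCircle(T[:,1:].astype(np.float32)))
T=T[T[:,2]<-18]; print(circ(T[:,1],T[:,2]))
m=(np.hypot(P[:,1],P[:,2])<42)&(P[:,0]>8)&(P[:,0]<13)&(P[:,2]<-18); print('edge',m.sum(),circ(P[m,1],P[m,2]))
go(456.1,159.4,178,40)"
```

```text
1084 [163.24359928 164.64962409 165.8170093 ] ((456.107666015625, 159.48915100097656), 29.972312927246094)
disc 3685 [5.69028943 6.95879553 8.34695148] ((-1.119588017463684, -0.5404916405677795), 30.008241653442383)
(np.float64(-1.3428108655904816), np.float64(-16.09728874543339), np.float64(13.787561635130976))
edge 150 (np.float64(-1.3039510371602479), np.float64(-8.384502132644851), np.float64(21.8963434503839))
t31.5 pos [490.7 117.3 235.8] jaw 39.8 shift(m) [ 0.0578 -0.0004 -0.0545] turn -0.2 F [ 0.2 -0.2 -1.6] w 15.1 j1,j6 [ 0.08 -0.62]
```

View pics/w10.png

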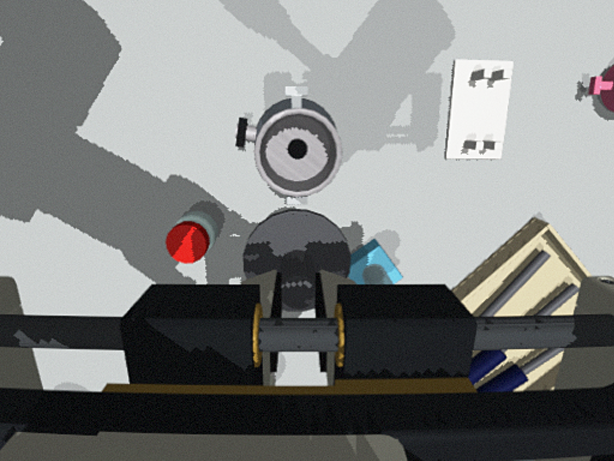

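The lid disc is held level at (298,250), offset in tool axes y -1.1, z -0.5. The funnel mouth is at (298,150), centre (456.1, 159.5).

>>> step_arm --targets '[[[0, 0.0007, -0.015, 0], [0, 0.0007, -0.035, 0], [0, 0.0007, -0.05, 0], [0, 0.0007, -0.054, 0], [0, 0.0007, -0.054, 0]]]'

```text
time: 31.9
tool_pos: [456.3, 159.4, 236.0]
tcp_rot: [1.509, 1.557, 0.634]
contact_force: [0.1, 0.4, -0.8]
grip_width: 15.3
```

>>> step_arm --targets '[[[0.01, 0, 0, 0], [0.022, 0, 0, 0], [0.035, 0, 0, 0], [0.042, 0, 0, 0], [0.042, 0, 0, 0]]]'

```text
time: 32.32
tool_pos: [456.5, 158.8, 192.6]
tcp_rot: [1.604, 1.56, 0.728]
contact_force: [-0.3, 0.8, -0.7]
grip_width: 15.6
```

```bash
python3 -c "
from h import *
go(456.1,159.5,178,40)"
```

```text
t32.3 pos [456.5 158.8 192.6] jaw 39.8 shift(m) [ 0.0146 -0.     -0.0007] turn -0.2 F [-0.3  0.8 -0.7] w 15.6 j1,j6 [ 0.17 -0.52]
```

Correct y by +1.1 mm and lower to the seat.

>>> step_arm --targets '[[[0, 0.001, 0, 0], [0.003, 0.001, 0, 0], [0.006, 0.001, 0, 0], [0.009, 0.001, 0, 0], [0.011, 0.001, 0, 0]]]'

```text
time: 32.73
tool_pos: [457.3, 159.5, 181.4]
tcp_rot: [1.599, 1.56, 0.723]
contact_force: [0.5, 0.6, 0.2]
grip_width: 15.4
```

>>> step_arm --targets '[[[0.001, 0, 0, 0], [0.002, 0, 0, 0], [0.003, 0, 0, 0], [0.0035, 0, 0, 0], [0.0035, 0, 0, 0]]]'

```text
time: 33.15
tool_pos: [457.4, 159.6, 178.0]
tcp_rot: [1.591, 1.56, 0.715]
contact_force: [-0.1, -0.2, 0.4]
grip_width: 15.4
```

>>> step_arm --targets '[[[0.0005, 0, 0, 0], [0.001, 0, 0, 0], [0.001, 0, 0, 0], [0.001, 0, 0, 0], [0.001, 0, 0, 0]]]'

```text
time: 33.57
tool_pos: [457.8, 159.7, 177.8]
tcp_rot: [1.522, 1.559, 0.646]
contact_force: [-1.9, -0.4, 5.1]
grip_width: 15.9
```

>>> step_arm --targets '[[[0, 0, 0, 0], [0, 0, 0, 0], [0, 0, 0, 0], [0, 0, 0, 0], [0, 0, 0, 0]]]' --jaw 0

```text
time: 33.98
tool_pos: [457.7, 159.7, 177.6]
tcp_rot: [1.538, 1.559, 0.662]
contact_force: [-0.6, -0.4, -0.1]
grip_width: 44.1
```

>>> step_arm --targets '[[[0, 0, 0, 0], [0, 0, 0, 0], [0, 0, 0, 0], [0, 0, 0, 0], [0, 0, 0, 0]]]'

```text
time: 34.4
tool_pos: [457.8, 159.6, 177.6]
tcp_rot: [1.533, 1.559, 0.657]
contact_force: [0.5, 0.8, -0.3]
grip_width: 77.7
```

>>> step_arm --targets '[[[-0.01, 0, 0, 0], [-0.03, 0, 0, 0], [-0.05, 0, 0, 0], [-0.08, 0, 0, 0], [-0.11, 0, 0, 0]]]'

```text
time: 34.82
tool_pos: [456.2, 158.7, 288.4]
tcp_rot: [1.605, 1.56, 0.729]
contact_force: [0.7, 0.3, 0.1]
grip_width: 91.5
```

>>> step_arm --targets '[[[0, 0, 0.03, 0], [0, 0, 0.06, 0], [0, 0, 0.09, 0], [0, 0, 0.11, 0], [0, 0, 0.12, 0]]]'

```text
time: 35.23
tool_pos: [534.2, 64.5, 287.9]
tcp_rot: [1.575, 1.561, 0.697]
contact_force: [-0.4, 0.5, -0.2]
grip_width: 91.4
```

```bash
python3 -c "
from h import *
import pickle
c=cap('scene'); X=cloud(c); s=cap('side')
f=lambda c,u,v:cv2.resize(c['color'][v-75:v+75,u-75:u+75][...,::-1],(390,390),interpolation=cv2.INTER_CUBIC)
cv2.imwrite('pics/end.png',np.hstack([f(c,300,185),f(s,255,220)]))
for n,I in (('scene',X),('side',cloud(s)),('wrist',cloud(cap('wrist')))):
    Q=I.reshape(-1,3);Q=Q[np.isfinite(Q).all(1)]; r=np.hypot(Q[:,0]-456,Q[:,1]-159.5)
    for a,b,rr in ((200,213,25),(166,175,38)):
        T=Q[(r<rr)&(Q[:,2]>a)&(Q[:,2]<b)]
        if len(T): print(n,len(T),np.percentile(T[:,2],[5,50,95]).round(1),cv2.minEnclosingCircle(T[:,:2].astype(np.float32)))
P=np.array([[609,-112],[446,-335],[431,9.5],[616.5,105]])
o=cloud(pickle.load(open('scene.pkl','rb')))
for p in P:
    q=[]
    for I in (o,X):
        Q=I.reshape(-1,3);Q=Q[np.isfinite(Q).all(1)];Q=Q[(np.hypot(*(Q[:,:2]-p).T)<45)&(Q[:,2]>12)]; q.append(np.median(Q,0).round(1))
    print('bystander',p,*q)
go(0,0,0)
"
```

```text
scene 32 [202.  206.5 210. ] ((456.5406494140625, 161.46644592285156), 9.502798080444336)
scene 220 [168.6 171.2 173.5] ((456.5439758300781, 160.98287963867188), 30.6387996673584)
side 31 [200.4 205.5 207.4] ((456.1934814453125, 159.6173858642578), 11.075729370117188)
side 200 [166.9 170.1 172.5] ((454.365478515625, 159.95574951171875), 30.897886276245117)
wrist 436 [204.5 206.7 207.9] ((457.30377197265625, 159.45013427734375), 9.197534561157227)
wrist 3077 [169.6 170.9 172.2] ((457.1065368652344, 159.252197265625), 29.981103897094727)
bystander [ 609. -112.] [616.7 -96.4  83.7] [616.2 -96.5  84.3]
bystander [ 446. -335.] [ 446.2 -326.    60.4] [ 446.  -324.4   61.7]
bystander [431.    9.5] [439.3  17.8  51. ] [435.7  23.3 394.3]
bystander [616.5 105. ] [623.5 113.9  41.4] [606.  112.2 393.1]
t35.4 pos [532.7  66.6 288. ] jaw 39.8 shift(m) [ 0.2838 -0.455  -0.2891] F [-0.7  0.2 -0.1] w 91.8 j1,j6 [-0.02 -0.72]
```

View pics/end.png

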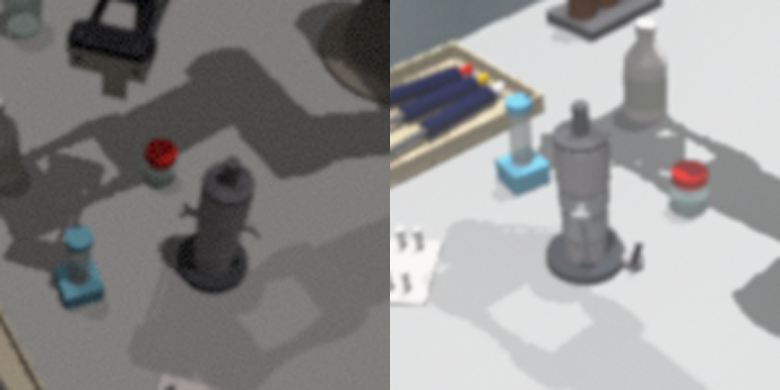

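The tower stands upright at about (582,190) in the side view and (218,225) in the scene view. Lid disc top is at z 171 and knob top at 207, both as expected. Jar and tube stand are standing in place, though their depth check was spoiled by the arm being in the sample.

```bash
python3 -c "
from plant import bot
print(bot.close_job())"
```

```text
the job is handed in; nothing more can be done
None
```

The filter tower is assembled upright on the station and the job is handed in, at about 35 s on the robot's clock. I placed the support base, eared ring, funnel and lid in that order, pressing each lightly to its seat (5–10 N at the wrist) before letting go.

- **Seating:** The measured tops are support 83, ring 113, funnel 165, lid disc 171 and knob 207 mm. All match the expected heights, and the parts' centres agree within about 2 mm. The last look showed the tower upright and the gripper clear of it.
- **Bystanders:** The bottle and beaker measured within 2 mm of where they started. The numeric check on the jar and tube stand failed because the arm was in the sampled region. In the final pictures both stand with no sign of having been moved.
- **Grip readings:** The finger opening read 0.5–3.5 mm below the true part diameters. Every part still held firm and sat within about 1 mm of the tool's centre.

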